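# Put the stacked check weights back into their pots

### The job

The balance has been checked and its four steel check weights are still stacked on the pan. Working down from the top of the stack, smallest weight first, put each weight into the one open pot whose round well fits it, standing flat on the floor of the well. Set the weights down rather than dropping them, and leave the pots standing where they are.

Things in the scene. Friction and masses are not known exactly. Their poses are not given: they have to be found in the camera images.
- balance: White table balance with a display, 248 x 236 x 62 mm, standing on the bench, fixed; origin at the centre of its underside, z up, display at its -x side. Its square pan, 178 (x) x 211 (y) mm with a flat top 71 mm above the bench, is centred 36 mm to its +x and carries the stack of weights.
- w50: 50 g check weight: plain bright steel cylinder, flat on both ends, diameter 18 mm, height 25 mm, 50 g; the smallest of the four. Starts on top of the stack, on the 100 g weight. Origin at the centre of its underside, z up along its axis; yaw has no meaning.
- w100: 100 g check weight: plain bright steel cylinder, flat on both ends, diameter 24 mm, height 28 mm, 100 g; the second smallest of the four. Starts third from the bottom, on the 200 g weight. Origin at the centre of its underside, z up along its axis; yaw has no meaning.
- w200: 200 g check weight: plain bright steel cylinder, flat on both ends, diameter 32 mm, height 31 mm, 200 g; the second largest of the four. Starts second from the bottom, on the 500 g weight. Origin at the centre of its underside, z up along its axis; yaw has no meaning.
- w500: 500 g check weight: plain bright steel cylinder, flat on both ends, diameter 46 mm, height 38 mm, 500 g; the largest of the four. Starts at the bottom of the stack, on the balance pan. Origin at the centre of its underside, z up along its axis; yaw has no meaning.
- pot50: Open pot of the 50 g weight: loose round white plastic pot, 250 g, 78 mm wide, 30 mm high, with the smallest well of the four in its top: bore 22 mm wide, flat black floor 16 mm above the pot's underside (14 mm below its rim), and a steep sloping lead-in 35 mm wide at the rim that guides the weight in. Origin at the centre of its underside, on the well's axis; z up; yaw has no meaning.
- pot100: Open pot of the 100 g weight: loose round white plastic pot, 250 g, 78 mm wide, 30 mm high, with the second smallest well of the four in its top: bore 28 mm wide, flat black floor 16 mm above the pot's underside (14 mm below its rim), and a steep sloping lead-in 41 mm wide at the rim that guides the weight in. Origin at the centre of its underside, on the well's axis; z up; yaw has no meaning.
- pot200: Open pot of the 200 g weight: loose round white plastic pot, 250 g, 78 mm wide, 30 mm high, with the second largest well of the four in its top: bore 36 mm wide, flat black floor 16 mm above the pot's underside (14 mm below its rim), and a steep sloping lead-in 49 mm wide at the rim that guides the weight in. Origin at the centre of its underside, on the well's axis; z up; yaw has no meaning.
- pot500: Open pot of the 500 g weight: loose round white plastic pot, 250 g, 78 mm wide, 30 mm high, with the largest well of the four in its top: bore 50 mm wide, flat black floor 16 mm above the pot's underside (14 mm below its rim), and a steep sloping lead-in 63 mm wide at the rim that guides the weight in. Origin at the centre of its underside, on the well's axis; z up; yaw has no meaning.

How it is judged:
By the outcome, as a careful person would: the job done as asked, in the order asked, and still so for the second after the job is handed in, with the robot touching nothing.
It also fails if it takes over 102 s, if anything falls off the work surface, if the arm or the gripper's body presses on something with over 40 N, if the wrist force passes 120 N, or if a joint passes its speed limit or range.

### The arm

A 6-joint arm with a two-finger parallel gripper is mounted at the origin on a cart in front of the work surface, level with it; the furniture and walls round the work are solid. World frame = base frame: x ahead of the robot, y to its left, z up, the work surface at z = 0. Lengths are in m, angles in rad, forces in N, time in s.
With the tool pointing down it reaches from about 0.425 to 0.95 m from the base axis. Payload 3.5 kg.
Tool frame: the origin (TCP) lies at the very end of the fingers, on their centre line; the grasp point (between the pads) lies ctrl.pinch_z behind it (ctrl.pinch_z is the distance from the TCP to the grasp point, in m); z points along the fingers, y is the line along which they close (so a half turn about z gives the same grasp; the last joint's range is limited). The gripper opens to 85 mm and grips with 20 to 120 N. Pads are 22 mm wide; open, the fingers measure 114 mm over their backs; the gripper's body (76 mm by 85 mm) begins 54 mm behind the grasp point. The pads swing forward as they close: fully open they stand 13 mm farther back than shut.
Start: joints at [1.139, 0.286, 1.577, -0, 1.279, -0.15], TCP at [0.188, 0.648, 0.231] pointing down, gripper open.
Joint ranges: [-2.77, 2.77], [-0.9, 2.22], [0.21, 2.48], [-1.53, 4.67], [0.24, 2.81], [-2.84, 2.84]. Speed limits (rad/s): [2.79, 2.79, 3.14, 3.14, 3.14, 3.14].

### API

Orientations are given as a unit quaternion [x, y, z, w].
In Python, from plant import ctrl gives the robot as it stands.
- The arm moves only by the shell command python3 -m inch 'ROWS' [FORCE]. ROWS is a JSON list of rows, 1 to 10 of them, each written [[dx, dy, dz], [rx, ry, rz], opening]: dx, dy, dz in normalised numbers (1 is 80 cm), then a rotation vector rx, ry, rz in a scale on which 1.0 is 2 pi rad, then the opening from 0.0 (shut) to 1.0 (fully open); each row is the pose to reach, as a shift and turn from the pose commanded when the command began, along the tool's axes at that moment; what a row does not reach only later rows make up. A row lasts 1/8 s, in which the tool goes at most 0.0625 m and 0.188 rad, less where a joint would pass 70% of its speed; a pose out of reach is approached as far as the arm can. The fingers move at their own pace and stop on an object; FORCE is the grip in N (left out, the last holds). Time passes only in rows, so rows that do not move let the fingers close. It prints the time, the measured TCP pose, the force, the opening and the grip force at its end. A shift or turn number past 1, either way, is cut back to 1. Input that does not fit is refused with a message, and nothing moves.
- ctrl.get_state(): the state, without advancing time (a new reading comes with each control period).
- ctrl.read_camera(name): name is "scene" or "top" or "wrist"; returns a dict with "pixels" (480x640x3 uint8, red, green, blue), "camera_matrix" (3x3 intrinsics, pixels), "xyz" and "orientation" of the camera in the world. Camera axes: x right, y down, z forward; pixel columns grow to the right and rows downward; lengths in m; the calibration is good to about 2 mm. The wrist camera is an equidistant fisheye: a pixel r from the principal point sees the ray r / f radians off the axis. A picture is of the moment at which its call begins. There is no depth.
- ctrl.sign_off(): hands the job in; it is judged then, once.
Trained networks look in the newest picture that a camera, given by its name, has taken for a name from the list of things; names that differ only in an ending like _2 or _b are one class to them, and where a whole thing is asked for, a point or a joint stands for the part that bears it (a point fixed in the world has none). Each returns a list of dicts, best first, with "conf" (0 to 1); they miss things now and then, are a little off and sometimes report something else, mostly with a low value. They report only what shows in the picture. A call takes as long as a camera call.
- ctrl.recognise(camera, thing): "position" ([x, y, z] in m, in world coordinates, good to about 4 mm: the middle of the surface that is visible of it).
- ctrl.masks_of(camera, thing): "region" (480x640 bool, what is visible of it).
- ctrl.mark_of(camera, thing): "position" ([x, y, z] in m, in world coordinates, good to about 4 mm: a listed point, or the origin of a listed thing).
The state is a dict: "time": time; "qpos": joint angles; "dq": joint speeds; "joint_efforts": joint torques, N m; "eef_pos": TCP position; "tcp_rot": TCP orientation; "contact_force": force on the tool from outside, world axes, zero at the start; "wrist_torque": the same for the moment, N m; "opening": opening from 0.0 (shut) to 1.0 (fully open); "finger_force": force on a finger pad.
Only numpy, scipy, OpenCV 4.12 (cv2) and the standard library are available. Lean on these libraries where they do the work, as an engineer would, in place of code of your own. Each camera call takes 0.05 s, during which the arm holds its last target. There are 200 camera calls.

## Working session

There is one attempt and no reset: what is moved stays moved. The work goes in short steps, Python scripts to look and compute and a shell command to move; the robot and the scene stay as the last step left them, time stands still between calls to the robot, and variables do not carry over. Pictures are saved under pics/ and viewed, at most 14 in all, crops included, and the job is handed in when it is done.

```bash
ls; mkdir -p pics
python3 - <<'E'
from plant import ctrl
import cv2
print(ctrl.get_state(), ctrl.pinch_z)
for c in("scene","top","wrist"):
    r=ctrl.read_camera(c); cv2.imwrite(f"pics/{c}0.png",r["pixels"][:,:,::-1]); print(c,r["camera_matrix"],r["xyz"],r["orientation"])
    for t in("balance","w50","w100","w200","w500","pot50","pot100","pot200","pot500"):
        for f in (ctrl.mark_of,):
            print(t,[(d["position"],round(d["conf"],2)) for d in f(c,t)[:2]])
print(ctrl.get_state()["time"])
E
```

```text
pics
{'time': 0.0, 'qpos': array([ 1.13900133e+00,  2.87198566e-01,  1.57816558e+00, -7.94441277e-06,
        1.27859848e+00, -1.50016525e-01]), 'dq': array([-3.44666006e-04, -1.09153930e-03,  5.66988370e-05, -1.10182470e-03,
        1.63395650e-05, -3.83245380e-04]), 'joint_efforts': array([-2.96449443e-04, -4.05979085e+01, -2.92627054e+01, -1.43333982e-04,
        5.68538773e-03, -5.72902962e-06]), 'eef_pos': array([0.18740155, 0.64778512, 0.22993142]), 'tcp_rot': array([ 1.40422359e-01,  9.90090984e-01, -1.13628689e-03, -3.36234448e-04]), 'contact_force': array([-0.04354942,  0.62562885,  0.51832077]), 'wrist_torque': array([0.00146483, 0.01893353, 0.01097919]), 'finger_force': 0.0, 'opening': 0.9975941434302155} 0.0187
scene [[549.35807919   0.         316.80637186]
 [  0.         549.35807919 242.74078396]
 [  0.           0.           1.        ]] [0.13908651 0.47887372 0.743524  ] [-0.23420806  0.87015858 -0.42145243  0.10172744]
balance [([0.676, -0.0219, -0.0002], 0.74)]
w50 [([0.6459, -0.018, 0.0745], 0.9), ([0.6442, -0.0157, 0.1412], 0.79)]
w100 [([0.6459, -0.018, 0.0745],
[... 980 characters left out ...]
.0776], 0.53)]
w500 [([0.6496, -0.0158, 0.1664], 0.53), ([0.6483, -0.0112, 0.0776], 0.53)]
pot50 [([0.3728, -0.2819, 0.0047], 0.94), ([0.5423, -0.293, -0.0013], 0.86)]
pot100 [([0.3728, -0.2819, 0.0047], 0.94), ([0.5423, -0.293, -0.0013], 0.86)]
pot200 [([0.3728, -0.2819, 0.0047], 0.94), ([0.5423, -0.293, -0.0013], 0.86)]
pot500 [([0.3728, -0.2819, 0.0047], 0.94), ([0.5423, -0.293, -0.0013], 0.86)]
wrist [[371.64829954   0.         319.76251785]
 [  0.         371.64829954 239.80076733]
 [  0.           0.           1.        ]] [0.11234848 0.66999336 0.37395716] [0.78975147 0.59348881 0.09355941 0.12373474]
balance []
w50 []
w100 []
w200 []
w500 []
pot50 []
pot100 []
pot200 []
pot500 []
1.5
```

View pics/scene0.png

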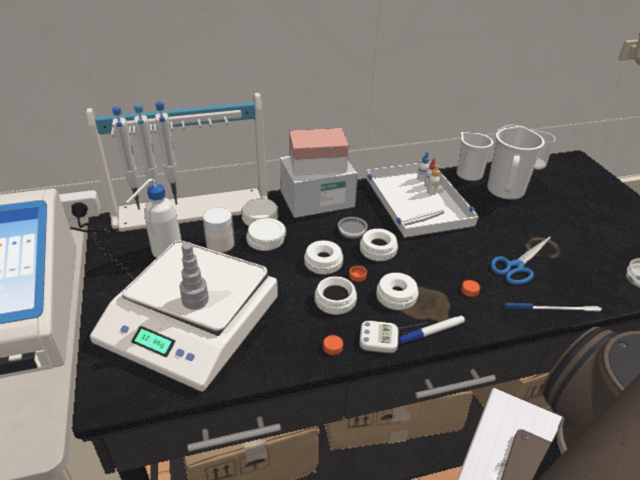

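View pics/top0.png

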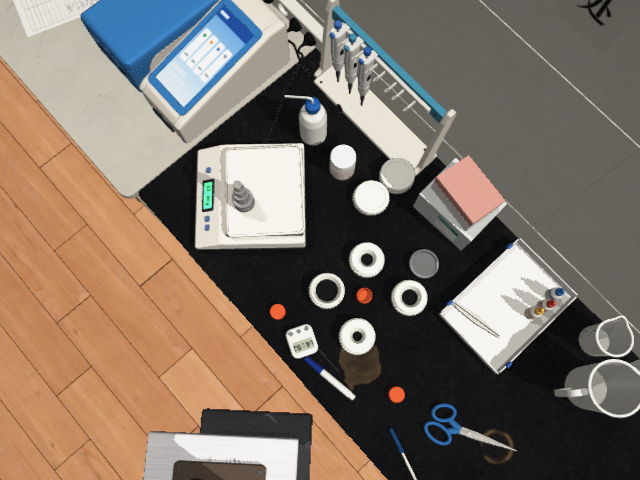

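```bash
cat > h.py <<'E'
import numpy as np, cv2
from scipy.spatial.transform import Rotation as R
from scipy.optimize import least_squares
from plant import ctrl
def ray(cam,c,uv):
    K=c["camera_matrix"]; x=(uv[0]-K[0,2])/K[0,0]; y=(uv[1]-K[1,2])/K[1,1]
    if cam=="wrist":
        r=np.hypot(x,y); s=np.sin(r)/r if r>1e-9 else 1; d=np.array([x*s,y*s,np.cos(r)])
    else: d=np.array([x,y,1.])
    d=R.from_quat(c["orientation"]).apply(d); return np.array(c["xyz"]),d/np.linalg.norm(d)
def onz(cam,c,uv,z):
    o,d=ray(cam,c,uv); return o+d*(z-o[2])/d[2]
def proj(cam,c,P):
    K=c["camera_matrix"]; p=R.from_quat(c["orientation"]).inv().apply(np.atleast_2d(P)-c["xyz"])
    if cam=="wrist":
        n=np.hypot(p[:,0],p[:,1]); t=np.arctan2(n,p[:,2]); q=p[:,:2]*(t/np.maximum(n,1e-12))[:,None]
    else: q=p[:,:2]/p[:,2:]
    return q*[K[0,0],K[1,1]]+[K[0,2],K[1,2]]
def tri(obs):  # [(cam,c,uv)] -> point, ray residual
    A=0;b=0;rs=[]
    for cam,c,uv in obs:
        o,d=ray(cam,c,uv); M=np.eye(3)-np.outer(d,d); A=A+M; b=b+M@o; rs.append((o,M))
    p=np.linalg.solve(A,b); return p,max(np.linalg.norm(M@(p-o)) for o,M in rs)
def togo(x,y,z,yaw=0.):
    """shift in tool axes to (x,y,z) with tool y along world y turned by yaw"""
    s=ctrl.get_state(); T=R.from_quat(s["tcp_rot"])
    G=R.from_euler("z",yaw)*R.from_quat([0,1,0,0])
    print("t",round(s["time"],2),"at",s["eef_pos"].round(4),"shift",T.inv().apply(np.array([x,y,z])-s["eef_pos"]).round(4),"rot",(T.inv()*G).as_rotvec().round(4))
E
python3 - <<'E'
from h import *
C={}; M={}
for n in("scene","top"):
    C[n]=ctrl.read_camera(n)
    M[n]=[d for d in ctrl.masks_of(n,"pot50") if d["conf"]>.3]
    W=[d for d in ctrl.masks_of(n,"w50") if d["conf"]>.2]
    for t,D in(("pot",M[n]),("w",W)):
        for d in D:
            m=d["region"].astype(np.uint8); ys,xs=np.nonzero(m); g=C[n]["pixels"].astype(int).max(2)
            cc=max(cv2.findContours(m,0,1)[0],key=cv2.contourArea); h=cv2.convexHull(cc)
            full=cv2.drawContours(np.zeros_like(m),[h],-1,1,-1)
            dk=((full>0)&(g<90)).astype(np.uint8); dk=cv2.erode(full,np.ones((5,5)))*dk
            l,_,st,ce=cv2.connectedComponentsWithStats(dk); i=1+np.argmax(st[1:,4]) if l>1 else 0
            print(n,t,round(d["conf"],2),"bbox",xs.min(),ys.min(),xs.max(),ys.max(),"dark",ce[i].round(1),st[i][2:], onz(n,C[n],ce[i],.016).round(4), "hull",onz(n,C[n],((xs.min()+xs.max())/2,(ys.min()+ys.max())/2),.015).round(4))
E
```

```text
scene pot 0.97 bbox 376 273 418 308 dark [397.4 288.3] [10  4 26] [ 0.3726 -0.2784  0.016 ] hull [ 0.3712 -0.2733  0.015 ]
scene pot 0.88 bbox 315 276 354 313 dark [335.6 292.5] [ 25  14 277] [ 0.4698 -0.2068  0.016 ] hull [ 0.4695 -0.2019  0.015 ]
scene pot 0.82 bbox 304 240 342 273 dark [323.6 254.3] [12  5 40] [ 0.5448 -0.2946  0.016 ] hull [ 0.5429 -0.2888  0.015 ]
scene pot 0.75 bbox 360 229 396 259 dark [378.8 241.7] [15  6 69] [ 0.464 -0.392  0.016] hull [ 0.4625 -0.3851  0.015 ]
scene w 0.9 bbox 180 279 207 308 dark [319.5 239.5] [   640    480 307200] [ 0.5762 -0.3333  0.016 ] hull [ 0.7003 -0.0676  0.015 ]
scene w 0.85 bbox 181 270 201 289 dark [319.5 239.5] [   640    480 307200] [ 0.5762 -0.3333  0.016 ] hull [ 0.7297 -0.0956  0.015 ]
scene w 0.7 bbox 181 241 194 259 dark [319.5 239.5] [   640    480 307200] [ 0.5762 -0.3333  0.016 ] hull [ 0.7943 -0.1624  0.015 ]
scene w 0.48 bbox 182 257 197 273 dark [319.5 239.5] [   640    480 307200] [ 0.5762 -0.3333  0.016 ] hull [ 0.7601 -0.1276  0.015 ]
top pot 0.88 bbox 310 273 344 307 dark [326.5 290.1] [ 22  23 381] [ 0.4685 -0.2055  0.016 ] hull [ 0.469  -0.2067  0.015 ]
top pot 0.83 bbox 339 318 375 354 dark [357.1 335.9] [10 10 71] [ 0.3715 -0.2767  0.016 ] hull [ 0.3714 -0.2766  0.015 ]
top pot 0.66 bbox 391 280 427 315 dark [409.4 297. ] [ 16  16 191] [ 0.4621 -0.3891  0.016 ] hull [ 0.4612 -0.3883  0.015 ]
top pot 0.63 bbox 349 242 385 277 dark [366.6 259. ] [ 12  11 108] [ 0.5431 -0.2919  0.016 ] hull [ 0.5423 -0.2929  0.015 ]
top w 0.61 bbox 234 189 246 197 dark [319.5 239.5] [   640    480 307200] [ 0.5827 -0.1844  0.016 ] hull [0.6835 0.0033 0.015 ]
top w 0.56 bbox 233 193 249 203 dark [237.5 195.5] [2 2 2] [0.677  0.0084 0.016 ] hull [6.717e-01 1.000e-04 1.500e-02]
top w 0.46 bbox 232 190 255 212 dark [237.  201.2] [3 3 6] [0.6634 0.0084 0.016 ] hull [ 0.6648 -0.0062  0.015 ]
```

Run:
```python
from h import *
c=ctrl.read_camera("top"); s=ctrl.read_camera("scene")
for p in((145,90),(180,140),(82,15),(130,70),(137,195)): print(p,onz("top",c,p,0).round(3),onz("top",c,p,.3).round(3))
for p in((60,372),(70,245)): print(p,onz("scene",s,p,0).round(3),onz("scene",s,p,.3).round(3))
# stack: top of w50 via both views
print("w50 mid tri",tri([("scene",s,(187.5,250)),("top",c,(238,185))]))
togo(.36,.30,.40); togo(.648,-.016,.30)
```

```text
(145, 90) [0.937 0.256 0.   ] [0.785 0.152 0.3  ]
(180, 140) [0.812 0.158 0.   ] [0.689 0.077 0.3  ]
(82, 15) [1.132 0.436 0.   ] [0.937 0.292 0.3  ]
(130, 70) [0.988 0.298 0.   ] [0.825 0.185 0.3  ]
(137, 195) [0.671 0.243 0.   ] [0.58  0.143 0.3  ]
(60, 372) [ 0.781  0.179 -0.   ] [0.522 0.3   0.3  ]
(70, 245) [ 1.031 -0.061  0.   ] [0.671 0.157 0.3  ]
w50 mid tri (array([ 0.64712261, -0.01735212,  0.17964703]), np.float64(0.0007738406524025333))
t 1.9 at [0.1877 0.6484 0.2313] shift [-0.2624 -0.2867 -0.1687] rot [ 0.      0.     -0.2818]
t 1.9 at [0.1877 0.6484 0.2313] shift [-0.6269 -0.5102 -0.0687] rot [ 0.      0.     -0.2818]
```

Units first: shifts go in shares of 80 cm and turns go in shares of 2 pi rad. So -0.287 m is -0.3588, -0.169 m is -0.2113, -0.2818 rad is -0.0448.

```bash
python3 -m inch '[[[-0.325,-0.3588,-0.2113],[0,0,-0.0448],1],[[-0.325,-0.3588,-0.2113],[0,0,-0.0448],1],[[-0.325,-0.3588,-0.2113],[0,0,-0.0448],1],[[-0.325,-0.3588,-0.2113],[0,0,-0.0448],1],[[-0.325,-0.3588,-0.2113],[0,0,-0.0448],1],[[-0.325,-0.3588,-0.2113],[0,0,-0.0448],1],[[-0.325,-0.3588,-0.2113],[0,0,-0.0448],1],[[-0.325,-0.3588,-0.2113],[0,0,-0.0448],1]]' 30; python3 -c "
from h import *
togo(.52,0,.36)"
```

```text
time: 2.9
eef_pos: [0.3591, 0.2986, 0.4028]
tcp_rot: [0.002, 1.0, 0.001, 0.002]
contact_force: [0.1, -0.0, 0.1]
opening: 0.999
finger_force: 0.0
t 2.9 at [0.3591 0.2986 0.4028] shift [-0.1621 -0.2979  0.043 ] rot [ 0.002   0.0044 -0.0047]
```

Converted, -0.316 m is -0.395, -0.315 m is -0.3938.

```bash
python3 -m inch '[[[-0.2,-0.375,0.075],[0,0,0],1],[[-0.2,-0.375,0.075],[0,0,0],1],[[-0.2,-0.375,0.075],[0,0,0],1],[[-0.2,-0.375,0.075],[0,0,0],1],[[-0.2,-0.375,0.075],[0,0,0],1],[[-0.25,-0.3938,0.075],[0,0,0],1],[[-0.36,-0.395,0.125],[0,0,0],1],[[-0.36,-0.395,0.125],[0,0,0],1],[[-0.36,-0.395,0.125],[0,0,0],1]]'
python3 - <<'E'
from h import *
c=ctrl.read_camera("wrist"); cv2.imwrite("pics/w1.png",c["pixels"][:,:,::-1]); print(c["xyz"],R.from_quat(c["orientation"]).as_matrix()[:,2].round(3))
for d in ctrl.masks_of("wrist","w50"):
    ys,xs=np.nonzero(d["region"]); print(round(d["conf"],2),xs.min(),ys.min(),xs.max(),ys.max())
print(proj("wrist",c,[[.647,-.017,.193],[.647,-.017,.071],[.3715,-.277,.03],[.647,.03,.193]]))
togo(.647,-.017,.24)
E
```

```text
time: 4.03
eef_pos: [0.646, -0.0147, 0.2953]
tcp_rot: [-0.0, 1.0, 0.001, -0.004]
contact_force: [0.2, 0.8, -0.9]
opening: 1.002
finger_force: 0.0
[ 0.56861632 -0.01524292  0.43850097] [ 0.3    0.003 -0.954]
0.84 300 194 337 229
0.74 303 206 332 233
0.67 294 180 342 223
0.55 305 219 329 250
[[316.1680073  241.56994473]
 [316.96311541 204.81002408]
 [106.277267   -12.47133939]
 [383.28946505 241.54904474]]
t 4.12 at [ 0.6452 -0.0146  0.2993] shift [-0.0019 -0.0025  0.0593] rot [ 0.0006 -0.0023  0.0011]
```

View pics/w1.png

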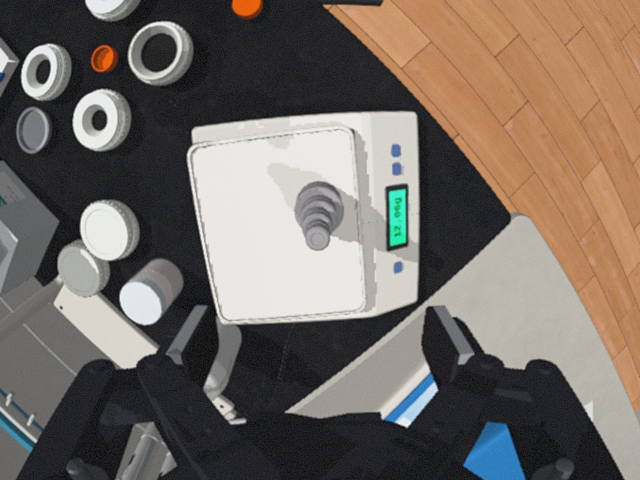

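Converted, 0.06 m is 0.075, -0.0015 m is -0.0019.

```bash
python3 -m inch '[[[0,-0.0019,0.075],[0,0,0],1],[[0,-0.0019,0.075],[0,0,0],1],[[0,-0.0019,0.075],[0,0,0],1]]'
python3 - <<'E'
from h import *
c=ctrl.read_camera("wrist"); cv2.imwrite("pics/w2.png",c["pixels"][:,:,::-1]); print(c["xyz"].round(4),c["orientation"])
for d in ctrl.masks_of("wrist","w50"):
    ys,xs=np.nonzero(d["region"]); print(round(d["conf"],2),xs.min(),ys.min(),xs.max(),ys.max())
print(proj("wrist",c,[[.646,-.016,.193],[.646,-.016,.071]]))
togo(.646,-.016,.18)
a=cv2.imread("pics/w1.png")[170:270,260:380]; b=cv2.imread("pics/w2.png")
b=b[190:290,260:380]
cv2.imwrite("pics/w12.png",cv2.resize(np.vstack([a,b]),None,fx=3,fy=3,interpolation=cv2.INTER_CUBIC))
E
```

```text
time: 4.5
eef_pos: [0.6459, -0.0168, 0.243]
tcp_rot: [-0.0, 1.0, -0.0, 0.001]
contact_force: [0.6, -0.4, 1.0]
opening: 1.003
finger_force: 0.0
[ 0.567  -0.017   0.3854] [0.69822437 0.69851973 0.11099203 0.11060602]
0.67 293 188 351 240
0.57 305 238 335 279
0.57 300 205 343 246
[[321.26333021 267.58626898]
 [320.65893922 214.29797345]]
t 4.6 at [ 0.6469 -0.0171  0.2443] shift [0.0013 0.0012 0.0643] rot [-0.001   0.0058  0.0003]
```

View pics/w12.png

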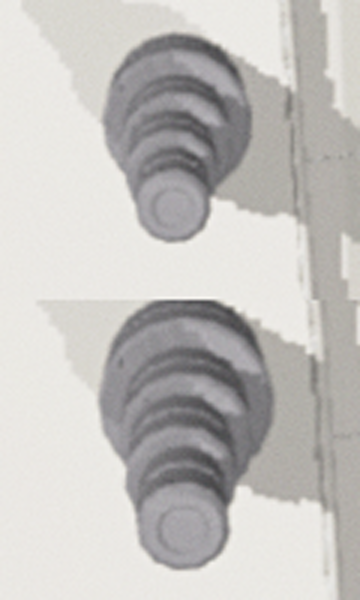

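Run:
```python
from h import *
c2=ctrl.read_camera("wrist")
c1=dict(c2); c1["xyz"]=np.array([0.56861632,-0.01524292,0.43850097])
print(tri([("wrist",c1,(318.3,238.7)),("wrist",c2,(321.7,265.7))]))
print(onz("wrist",c2,(321.7,265.7),.193))
t=ctrl.read_camera("top");s=ctrl.read_camera("scene")
cv2.imwrite("pics/ts.png",np.hstack([cv2.resize(s["pixels"][235:315,160:230,::-1],None,fx=5,fy=5,interpolation=2),cv2.resize(t["pixels"][160:240,205:275,::-1],None,fx=5,fy=5,interpolation=2)]))
ctrl.masks_of("scene","w50") and 0
for x,y in((.646,-.016),): print(proj("scene",s,[[x,y,.193],[x,y,.071]]),proj("top",t,[[x,y,.193],[x,y,.071]]))
```

```text
(array([ 0.65604041, -0.016175  ,  0.16981789]), np.float64(0.00018271206906536854))
[ 0.64655959 -0.01612466  0.193     ]
[[185.95348231 244.05576534]
 [195.01324224 299.12094237]] [[236.54915822 183.69047399]
 [244.10854359 201.83033063]]
```

View pics/ts.png

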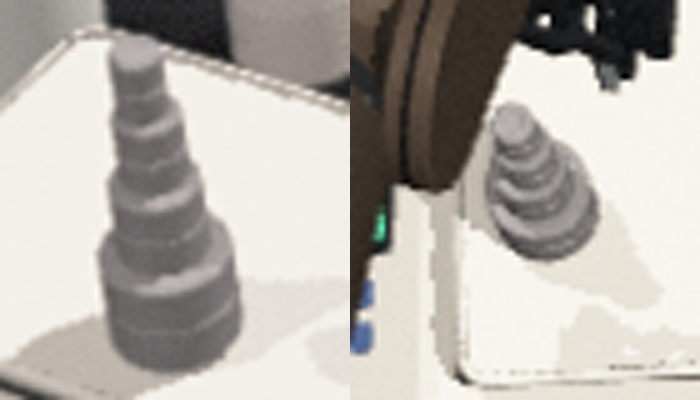

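Run:
```python
from h import *
t=ctrl.read_camera("top");s=ctrl.read_camera("scene");w=ctrl.read_camera("wrist")
a=("scene",s,(187.4,244.4));b=("top",t,(237.4,185));c=("wrist",w,(321.7,265.7))
for o in([a,b],[a,c],[b,c],[a,b,c]): print(tri(o))
for o in (a,b,c): print(onz(*o,.193))
togo(.646,-.0165,.183)
```

```text
(array([ 0.6440667 , -0.01754534,  0.19189512]), np.float64(0.00037108248210822276))
(array([ 0.64374562, -0.01633202,  0.19312327]), np.float64(0.0003389055289851348))
(array([ 0.64653454, -0.01638379,  0.18535973]), np.float64(0.0006646153974424826))
(array([ 0.64404077, -0.01700163,  0.19224615]), np.float64(0.0009046540874934789))
[ 0.64347711 -0.01649888  0.193     ]
[ 0.64335193 -0.01791233  0.193     ]
[ 0.64411872 -0.01617297  0.193     ]
t 4.95 at [ 0.6458 -0.0172  0.2409] shift [-0.0002  0.0007  0.0579] rot [-0.0002  0.0008 -0.0001]
```

Converted, 0.059 m is 0.0738, 0.002 m is 0.0025.

```bash
python3 -m inch '[[[0.0025,0.0004,0.0375],[0,0,0],0.45],[[0.0025,0.0004,0.0375],[0,0,0],0.45],[[0.0025,0.0004,0.0375],[0,0,0],0.45],[[0.0025,0.0004,0.0738],[0,0,0],0.45],[[0.0025,0.0004,0.0738],[0,0,0],0.45]]' 30
python3 - <<'E'
from h import *
c=ctrl.read_camera("wrist"); cv2.imwrite("pics/w3.png",cv2.resize(c["pixels"][200:400,200:440,::-1],None,fx=3,fy=3,interpolation=2))
for i in range(3): togo(.644,-.0167,.183); ctrl.read_camera("top")
E
```

```text
time: 5.58
eef_pos: [0.6427, -0.0166, 0.18]
tcp_rot: [0.0, 1.0, 0.0, -0.002]
contact_force: [-0.0, -0.4, -0.7]
opening: 0.448
finger_force: 0.0
t 5.62 at [ 0.6435 -0.0168  0.1814] shift [-0.0005  0.0001 -0.0016] rot [ 0.0002 -0.001   0.    ]
t 5.67 at [ 0.6441 -0.0169  0.1825] shift [ 0.0001  0.0002 -0.0005] rot [-0.0002  0.0011 -0.    ]
t 5.72 at [ 0.6445 -0.017   0.1831] shift [0.0005 0.0003 0.0001] rot [-0.0004  0.0024  0.    ]
```

View pics/w3.png

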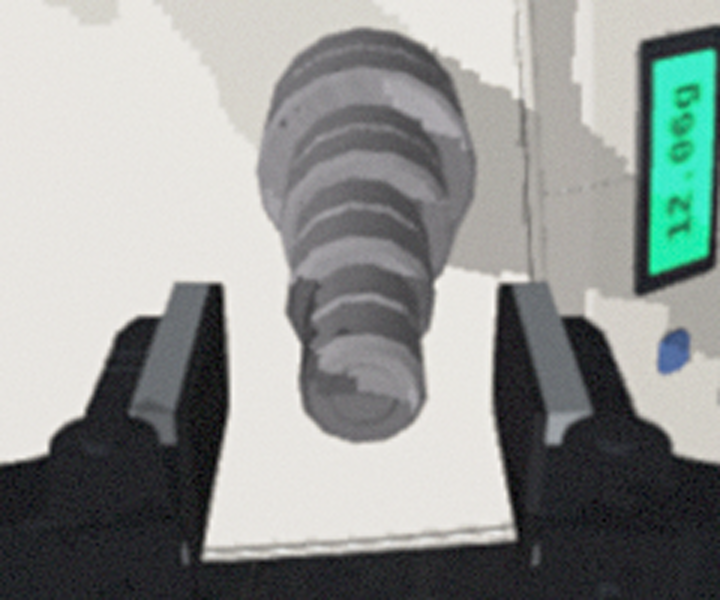

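```bash
python3 -m inch '[[[0,0,0],[0,0,0],0.1],[[0,0,0],[0,0,0],0.1],[[0,0,0],[0,0,0],0.1],[[0,0,0],[0,0,0],0.1],[[0,0,0],[0,0,0],0.1]]' 30
```

```text
time: 6.4
eef_pos: [0.6444, -0.017, 0.1828]
tcp_rot: [0.0, 1.0, -0.0, 0.001]
contact_force: [-0.5, 0.3, 4.6]
opening: 0.191
finger_force: 29.5
```

Converted, -0.06 m is -0.075, -0.01 m is -0.0125.

```bash
python3 -m inch '[[[0,0,-0.0125],[0,0,0],0.1],[[0,0,-0.075],[0,0,0],0.1],[[0,0,-0.075],[0,0,0],0.1],[[0,0,-0.075],[0,0,0],0.1]]'
python3 - <<'E'
from h import *
c=ctrl.read_camera("wrist"); cv2.imwrite("pics/w4.png",cv2.resize(c["pixels"][160:400,200:440,::-1],None,fx=2.5,fy=2.5,interpolation=2))
togo(.42,-.24,.24)
E
```

```text
time: 6.9
eef_pos: [0.6431, -0.0167, 0.2406]
tcp_rot: [-0.0, 1.0, 0.0, -0.001]
contact_force: [-0.3, -0.3, -0.9]
opening: 0.188
finger_force: 29.3
t 6.95 at [ 0.6427 -0.0167  0.2396] shift [ 2.227e-01 -2.233e-01  1.000e-04] rot [ 0.0005 -0.0029 -0.    ]
```

View pics/w4.png

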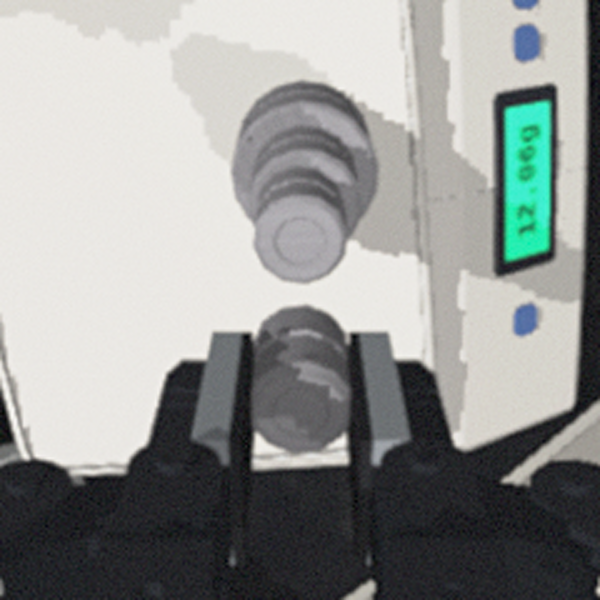

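Converted, 0.27 m is 0.3375, -0.26 m is -0.325.

```bash
python3 -m inch '[[[0.325,-0.3188,0],[0,0,0],0.1],[[0.325,-0.3188,0],[0,0,0],0.1],[[0.325,-0.3188,0],[0,0,0],0.1],[[0.325,-0.3188,0],[0,0,0],0.1],[[0.325,-0.3188,0.075],[0,0,0],0.1],[[0.3375,-0.325,0.075],[0,0,0],0.1],[[0.3375,-0.325,0.075],[0,0,0],0.1],[[0.3375,-0.325,0.075],[0,0,0],0.1]]'
cat > pots.py <<'E'
from h import *
import sys
def dark(n,name):
    c=ctrl.read_camera(n)
    if name: cv2.imwrite(name,c["pixels"][:,:,::-1])
    g=c["pixels"].astype(int).max(2)
    for d in ctrl.masks_of(n,"pot50"):
        if d["conf"]<.3: continue
        m=d["region"].astype(np.uint8); cc=max(cv2.findContours(m,0,1)[0],key=cv2.contourArea); h=cv2.convexHull(cc)
        full=cv2.erode(cv2.drawContours(np.zeros_like(m),[h],-1,1,-1),np.ones((9,9)))
        dk=cv2.morphologyEx(full*(g<80).astype(np.uint8),cv2.MORPH_CLOSE,np.ones((5,5)))
        l,_,st,ce=cv2.connectedComponentsWithStats(dk)
        if l<2: continue
        i=1+np.argmax(st[1:,4]); P=onz(n,c,ce[i],.016)
        (hx,hy),hr=cv2.minEnclosingCircle(h)
        print(n,round(d["conf"],2),"dark px",ce[i].round(1),st[i][2:4],"floor",P.round(4),"hull ctr z.015",onz(n,c,(hx,hy),.015).round(4))
dark("wrist",sys.argv[1])
s=ctrl.get_state();print(s["time"],s["eef_pos"].round(4))
E
python3 pots.py pics/w5.png
```

```text
time: 7.95
eef_pos: [0.3729, -0.2765, 0.1801]
tcp_rot: [0.001, 1.0, 0.001, -0.001]
contact_force: [0.4, -0.4, 0.2]
opening: 0.188
finger_force: 29.4
wrist 0.81 dark px [319.8 215.8] [24 23] floor [ 0.3716 -0.276   0.016 ] hull ctr z.015 [ 0.3701 -0.2755  0.015 ]
wrist 0.74 dark px [395.7 313.9] [52 43] floor [ 0.4675 -0.2037  0.016 ] hull ctr z.015 [ 0.4656 -0.2056  0.015 ]
wrist 0.67 dark px [307.  379.1] [20 15] floor [ 0.5453 -0.2896  0.016 ] hull ctr z.015 [ 0.5407 -0.2882  0.015 ]
wrist 0.66 dark px [203.2 308.6] [33 30] floor [ 0.4625 -0.3889  0.016 ] hull ctr z.015 [ 0.459  -0.3858  0.015 ]
8.05 [ 0.3745 -0.2764  0.1816]
```

View pics/w5.png

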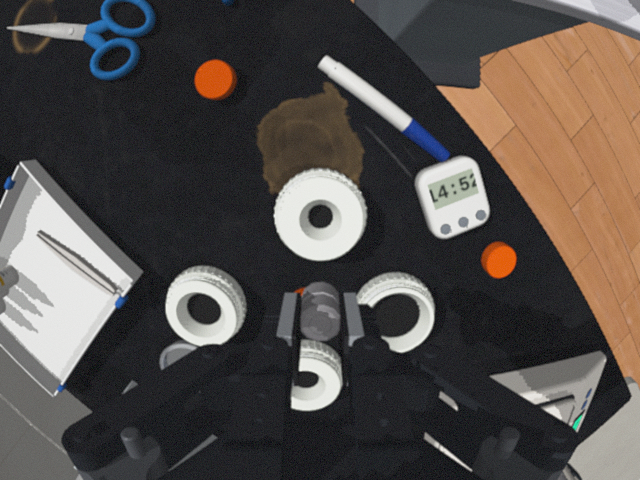

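Converted, 0.132 m is 0.165, 0.002 m is 0.0025.

```bash
python3 -m inch '[[[0.0025,0,0.075],[0,0,0],0.1],[[0.0025,0,0.15],[0,0,0],0.1],[[0.0025,0,0.165],[0,0,0],0.1],[[0.0025,0,0.165],[0,0,0],0.1],[[0.0025,0,0.165],[0,0,0],0.1]]'
python3 - <<'E'
from h import *
for i in range(3): togo(.3716,-.2763,.031); ctrl.read_camera("wrist")
E
```

```text
time: 8.68
eef_pos: [0.3736, -0.2784, 0.0522]
tcp_rot: [-0.0, 1.0, -0.002, 0.002]
contact_force: [0.7, -0.5, -0.0]
opening: 0.19
finger_force: 29.4
t 8.68 at [ 0.3736 -0.2784  0.0522] shift [0.0021 0.0022 0.0211] rot [-0.0042  0.0037  0.0009]
t 8.72 at [ 0.3735 -0.2785  0.0521] shift [0.0019 0.0022 0.0211] rot [-0.0043  0.0037  0.0006]
t 8.78 at [ 0.3732 -0.2783  0.0519] shift [0.0017 0.0021 0.0209] rot [-0.004   0.0034  0.0004]
```

Converted, 0.018 m is 0.0225, 0.002 m is 0.0025.

```bash
python3 -m inch '[[[0.0019,0.0025,0.0075],[0,0,0],0.1],[[0.0019,0.0025,0.015],[0,0,0],0.1],[[0.0019,0.0025,0.02],[0,0,0],0.1],[[0.0019,0.0025,0.0225],[0,0,0],0.1],[[0.0019,0.0025,0.0225],[0,0,0],0.1],[[0.0019,0.0025,0.0225],[0,0,0],0.1]]'
python3 - <<'E'
from h import *
for i in range(2): togo(.3716,-.2763,.031); ctrl.read_camera("wrist")
print(ctrl.get_state()["contact_force"])
E
```

```text
time: 9.57
eef_pos: [0.3702, -0.2749, 0.0314]
tcp_rot: [0.0, 1.0, -0.0, 0.0]
contact_force: [1.2, 0.4, -0.5]
opening: 0.194
finger_force: 29.4
t 9.57 at [ 0.3702 -0.2749  0.0314] shift [-0.0014 -0.0014  0.0004] rot [-0.0002  0.0001 -0.    ]
t 9.62 at [ 0.3702 -0.275   0.0315] shift [-0.0014 -0.0013  0.0005] rot [-0.0003  0.0002  0.    ]
[-0.28493747  0.05214245 -0.47592738]
```

Converted, 0.001 m is 0.0013, -0.0008 m is -0.001.

```bash
python3 -m inch '[[[-0.001,-0.001,0],[0,0,0],0.1],[[-0.001,-0.001,0.0013],[0,0,0],0.1],[[-0.001,-0.001,0.0013],[0,0,0],0.1],[[-0.001,-0.001,0.0013],[0,0,0],0.1]]'
python3 - <<'E'
from h import *
c=ctrl.read_camera("wrist"); cv2.imwrite("pics/w6.png",cv2.resize(c["pixels"][200:400,220:420,::-1],None,fx=3,fy=3,interpolation=2))
togo(.3716,-.2763,.031)
E
```

```text
time: 10.18
eef_pos: [0.3709, -0.2756, 0.0303]
tcp_rot: [0.0, 1.0, -0.0, 0.0]
contact_force: [-0.2, -0.4, -0.4]
opening: 0.187
finger_force: 29.4
t 10.22 at [ 0.3709 -0.2756  0.0304] shift [-0.0007 -0.0007 -0.0006] rot [-0.0001  0.0001 -0.0001]
```

View pics/w6.png

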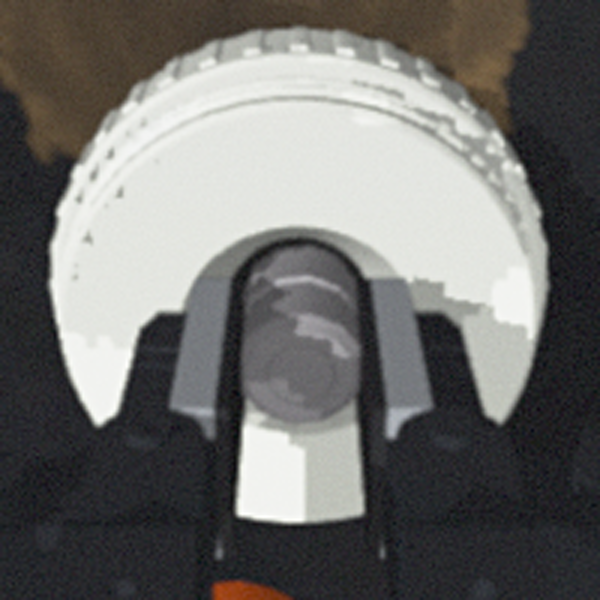

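Converted, 0.0015 m is 0.0019, 0.001 m is 0.0013.

```bash
for i in 1 ; do python3 -m inch '[[[-0.0004,-0.0004,0.0006],[0,0,0],0.1],[[-0.0004,-0.0004,0.0013],[0,0,0],0.1],[[-0.0004,-0.0004,0.0019],[0,0,0],0.1]]'; done
```

```text
time: 10.6
eef_pos: [0.3721, -0.2769, 0.0302]
tcp_rot: [-0.0, 1.0, -0.001, 0.001]
contact_force: [-0.8, 0.4, 8.8]
opening: 0.187
finger_force: 30.3
```

Converted, -0.2 m is -0.25, -0.19 m is -0.2375.

```bash
python3 -m inch '[[[0,0,-0.0006],[0,0,0],0.1],[[0,0,-0.0006],[0,0,0],0.4],[[0,0,-0.0006],[0,0,0],0.4],[[0,0,-0.0006],[0,0,0],0.4],[[0,0,-0.025],[0,0,0],0.4],[[0,0,-0.1],[0,0,0],0.4],[[0,0,-0.1625],[0,0,0],0.4],[[0,0,-0.2375],[0,0,0],0.4],[[0,0,-0.25],[0,0,0],0.4]]'; python3 pots.py pics/w7.png
python3 - <<'E'
from h import *
togo(.644,-.0167,.155)
im=cv2.imread("pics/w7.png"); cv2.imwrite("pics/w7c.png",cv2.resize(im[150:350,200:440],None,fx=2,fy=2))
E
```

```text
time: 11.72
eef_pos: [0.3727, -0.2775, 0.2336]
tcp_rot: [-0.0, 1.0, -0.003, 0.003]
contact_force: [-0.1, 0.7, 0.7]
opening: 0.399
finger_force: 0.0
wrist 0.86 dark px [219.5 283.5] [30 28] floor [ 0.4622 -0.3887  0.016 ] hull ctr z.015 [ 0.4598 -0.3864  0.015 ]
wrist 0.82 dark px [388.5 289.5] [49 43] floor [ 0.4683 -0.2043  0.016 ] hull ctr z.015 [ 0.4668 -0.2063  0.015 ]
wrist 0.75 dark px [308.7 348. ] [22 16] floor [ 0.5442 -0.2917  0.016 ] hull ctr z.015 [ 0.5399 -0.291   0.015 ]
wrist 0.65 dark px [324.4 196.2] [21 16] floor [ 0.3665 -0.2743  0.016 ] hull ctr z.015 [ 0.3704 -0.2756  0.015 ]
11.825 [ 0.3715 -0.2762  0.2297]
t 11.82 at [ 0.3715 -0.2762  0.2297] shift [-0.2724  0.2596  0.0747] rot [-0.0017  0.0014  0.    ]
```

View pics/w7c.png

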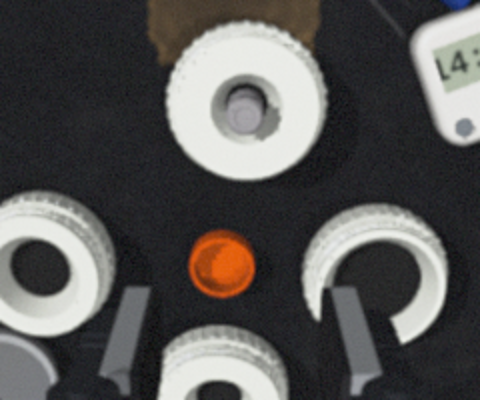

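Converted, -0.2724 m is -0.3405, 0.26 m is 0.325.

```bash
python3 -m inch '[[[-0.3405,0.325,-0.0063],[0,0,0],0.5],[[-0.3405,0.325,-0.0063],[0,0,0],0.5],[[-0.3405,0.325,-0.0063],[0,0,0],0.5],[[-0.3405,0.325,-0.0063],[0,0,0],0.5],[[-0.3405,0.325,-0.0063],[0,0,0],0.5],[[-0.3405,0.325,-0.0063],[0,0,0],0.5],[[-0.3405,0.325,0.0125],[0,0,0],0.5],[[-0.3405,0.325,0.0125],[0,0,0],0.5]]'
cat > st.py <<'E'
from h import *
import sys
zt,rad=float(sys.argv[1]),float(sys.argv[2])
# weight top at zt: fit top-face circle so the projected circle's side and lower edges match the mask
c=ctrl.read_camera("wrist"); D=ctrl.masks_of("wrist","w50")
th=np.linspace(0,2*np.pi,90); best=None
for d in D:
    m=d["region"].astype(np.uint8); k=max(cv2.findContours(m,0,1)[0],key=cv2.contourArea)[:,0]
    bb=k[:,0].min(),k[:,0].max()+1,k[:,1].max()+1
    f=lambda p:(lambda q:np.array([q[:,0].min()-bb[0],q[:,0].max()-bb[1],q[:,1].max()-bb[2]]))(proj("wrist",c,np.c_[p[0]+rad*np.cos(th),p[1]+rad*np.sin(th),np.full(90,zt)])+.5)
    r=least_squares(f,[.644,-.017]); print(round(d["conf"],2),bb,r.x.round(4),r.fun.round(1))
cv2.imwrite("pics/last.png",cv2.resize(c["pixels"][170:370,200:440,::-1],None,fx=2.5,fy=2.5))
for i in range(2): togo(.644,-.0167,zt-.013); ctrl.read_camera("wrist")
E
python3 st.py .168 .012
```

```text
time: 12.82
eef_pos: [0.6411, -0.0154, 0.2134]
tcp_rot: [-0.0, 1.0, 0.001, -0.005]
contact_force: [0.6, -0.7, -0.6]
opening: 0.499
finger_force: 0.0
0.89 (np.int32(288), np.int32(353), np.int32(260)) [ 0.6218 -0.0153] [ 9.9 -9.9 -0.4]
0.84 (np.int32(294), np.int32(345), np.int32(273)) [ 0.6296 -0.0158] [ 3.2 -3.2 -0.1]
0.78 (np.int32(297), np.int32(340), np.int32(297)) [ 0.6443 -0.0164] [-0.2  0.2  0. ]
t 12.93 at [ 0.642  -0.0167  0.2166] shift [-0.0022 -0.      0.0616] rot [ 0.0004 -0.0042 -0.0012]
t 12.97 at [ 0.6425 -0.017   0.2178] shift [-0.0016  0.0002  0.0628] rot [ 0.0001 -0.002  -0.0016]
```

Converted, 0.06 m is 0.075, 0.05 m is 0.0625.

```bash
python3 -m inch '[[[-0.0013,0.0006,0.0625],[0,0,0],0.5],[[-0.0013,0.0006,0.075],[0,0,0],0.5],[[-0.0013,0.0006,0.075],[0,0,0],0.5],[[-0.0013,0.0006,0.075],[0,0,0],0.5],[[-0.0013,0.0006,0.075],[0,0,0],0.5]]'
python3 - <<'E'
from h import *
togo(.644,-.0165,.155)
E
```

```text
time: 13.65
eef_pos: [0.6457, -0.0157, 0.161]
tcp_rot: [0.0, 1.0, -0.0, 0.002]
contact_force: [0.5, -1.0, -0.8]
opening: 0.501
finger_force: 0.0
t 13.65 at [ 0.6457 -0.0157  0.161 ] shift [ 0.0017 -0.0008  0.006 ] rot [-0.0006  0.0034 -0.0001]
```

Converted, 0.0055 m is 0.0069, 0.001 m is 0.0013.

```bash
python3 -m inch '[[[0.0013,-0.0006,0.0069],[0,0,0],0.5],[[0.0013,-0.0006,0.0069],[0,0,0],0.5],[[0.0013,-0.0006,0.0069],[0,0,0],0.5]]'; python3 -c "
from h import *
togo(.644,-.0165,.155)"
```

```text
time: 14.02
eef_pos: [0.6435, -0.0159, 0.1531]
tcp_rot: [-0.0, 1.0, 0.0, -0.0]
contact_force: [-0.3, -0.3, 0.9]
opening: 0.502
finger_force: 0.0
t 14.03 at [ 0.6435 -0.0159  0.1531] shift [-0.0005 -0.0006 -0.0019] rot [ 0.     -0.0004  0.0001]
```

Converted, -0.0015 m is -0.0019, -0.0005 m is -0.0006.

```bash
python3 -m inch '[[[0,-0.0006,-0.0019],[0,0,0],0.5],[[0,-0.0006,-0.0019],[0,0,0],0.15],[[0,-0.0006,-0.0019],[0,0,0],0.15],[[0,-0.0006,-0.0019],[0,0,0],0.15],[[0,-0.0006,-0.0019],[0,0,0],0.15],[[0,-0.0006,-0.0019],[0,0,0],0.15]]' 35;  python3 -m inch '[[[0,0,-0.0125],[0,0,0],0.15],[[0,0,-0.0875],[0,0,0],0.15],[[0,0,-0.0875],[0,0,0],0.15]]'; python3 st.py .140 .016; python3 -c "
from h import *
togo(.544,-.2915,.18)"
```

```text
time: 14.78
eef_pos: [0.6439, -0.0164, 0.1553]
tcp_rot: [-0.0, 1.0, -0.0, 0.0]
contact_force: [0.2, 0.5, 2.8]
opening: 0.26
finger_force: 34.4
time: 15.15
eef_pos: [0.6466, -0.0169, 0.2317]
tcp_rot: [-0.0, 1.0, -0.001, 0.006]
contact_force: [0.5, 1.2, -0.4]
opening: 0.261
finger_force: 34.5
0.75 (np.int32(293), np.int32(348), np.int32(351)) [ 0.7172 -0.0169] [ 5.9 -5.9 -0.4]
0.63 (np.int32(292), np.int32(354), np.int32(245)) [ 0.6319 -0.0153] [ 6.5 -6.5 -0.3]
0.62 (np.int32(299), np.int32(346), np.int32(261)) [ 0.6435 -0.0156] [-0.6  0.6  0. ]
t 15.25 at [ 0.6438 -0.0164  0.2258] shift [-0.0001 -0.0003  0.0988] rot [-0.0003  0.0013  0.0001]
t 15.3 at [ 0.6429 -0.0162  0.224 ] shift [-0.0012 -0.0005  0.097 ] rot [ 0.0003 -0.0017  0.    ]
t 15.35 at [ 0.6426 -0.0162  0.223 ] shift [ 0.0984 -0.2753  0.0432] rot [ 0.0006 -0.0032 -0.    ]
```

Converted, -0.275 m is -0.3438, 0.099 m is 0.1238.

```bash
python3 -m inch '[[[0.1238,-0.3438,0],[0,0,0],0.15],[[0.1238,-0.3438,0],[0,0,0],0.15],[[0.1238,-0.3438,0],[0,0,0],0.15],[[0.1238,-0.3438,0],[0,0,0],0.15],[[0.1238,-0.3438,0.075],[0,0,0],0.15],[[0.1238,-0.3438,0.1],[0,0,0],0.15],[[0.1238,-0.3438,0.1],[0,0,0],0.15],[[0.1238,-0.3438,0.1],[0,0,0],0.15]]'; python3 pots.py pics/w8.png;  python3 -c "
from h import *
togo(.544,-.2915,.031)"
```

```text
time: 16.35
eef_pos: [0.545, -0.2911, 0.1452]
tcp_rot: [-0.0, 1.0, 0.0, 0.0]
contact_force: [0.7, 0.4, -0.6]
opening: 0.257
finger_force: 34.6
wrist 0.96 dark px [341.5   4.3] [29 12] floor [ 0.3757 -0.2755  0.016 ] hull ctr z.015 [ 0.374  -0.2761  0.015 ]
wrist 0.96 dark px [435.  130.2] [61 65] floor [ 0.4686 -0.2054  0.016 ] hull ctr z.015 [ 0.469  -0.2068  0.015 ]
wrist 0.73 dark px [319.2 225.6] [35 34] floor [ 0.5429 -0.2915  0.016 ] hull ctr z.015 [ 0.5418 -0.2914  0.015 ]
wrist 0.7 dark px [189.6 122.1] [42 47] floor [ 0.4618 -0.3885  0.016 ] hull ctr z.015 [ 0.4614 -0.387   0.015 ]
wrist 0.68 dark px [615.9 355.6] [37 57] floor [0.6998 0.0635 0.016 ] hull ctr z.015 [ 0.6481 -0.0334  0.015 ]
16.45 [ 0.5459 -0.2913  0.1468]
t 16.45 at [ 0.5459 -0.2913  0.1468] shift [0.0022 0.     0.1158] rot [-0.0018  0.0025  0.0012]
```

Converted, 0.095 m is 0.1188, 0.09 m is 0.1125.

```bash
python3 -m inch '[[[0.0031,-0.0004,0.075],[0,0,0],0.15],[[0.0031,-0.0004,0.1125],[0,0,0],0.15],[[0.0031,-0.0004,0.1188],[0,0,0],0.15],[[0.0031,-0.0004,0.1188],[0,0,0],0.15],[[0.0031,-0.0004,0.1188],[0,0,0],0.15],[[0.0031,-0.0004,0.1188],[0,0,0],0.15]]'; python3 -c "
from h import *
togo(.543,-.2917,.031)"
```

```text
time: 17.2
eef_pos: [0.5432, -0.2924, 0.0518]
tcp_rot: [-0.0, 1.0, -0.001, 0.001]
contact_force: [-0.4, -0.7, -1.3]
opening: 0.258
finger_force: 34.6
t 17.2 at [ 0.5432 -0.2924  0.0518] shift [0.0002 0.0008 0.0208] rot [-0.002   0.0026  0.0001]
```

```bash
python3 -m inch '[[[0.0003,0.0008,0.0125],[0,0,0],0.15],[[0.0003,0.0008,0.02],[0,0,0],0.15],[[0.0003,0.0008,0.0231],[0,0,0],0.15],[[0.0003,0.0008,0.0231],[0,0,0],0.15],[[0.0003,0.0008,0.0231],[0,0,0],0.15],[[0.0003,0.0008,0.0231],[0,0,0],0.15]]'; python3 -c "
from h import *
togo(.543,-.2917,.031)"
```

```text
time: 17.95
eef_pos: [0.5419, -0.2911, 0.0313]
tcp_rot: [-0.0, 1.0, -0.0, -0.0]
contact_force: [-0.6, -0.0, -0.7]
opening: 0.259
finger_force: 34.7
t 17.95 at [ 0.5419 -0.2911  0.0313] shift [-0.0011 -0.0006  0.0003] rot [-0. -0.  0.]
```

Units first: shifts go in shares of 80 cm and turns go in shares of 2 pi rad. So 0.0015 m is 0.0019, 0.001 m is 0.0013.

```bash
python3 -m inch '[[[-0.0009,-0.0005,0.0013],[0,0,0],0.15],[[-0.0009,-0.0005,0.0019],[0,0,0],0.15],[[-0.0009,-0.0005,0.0019],[0,0,0],0.15]]'
```

```text
time: 18.32
eef_pos: [0.5433, -0.292, 0.0308]
tcp_rot: [-0.0, 1.0, -0.001, 0.001]
contact_force: [-0.5, 0.5, 5.5]
opening: 0.261
finger_force: 35.0
```

Converted, -0.17 m is -0.2125, -0.13 m is -0.1625.

```bash
python3 -m inch '[[[0,0,-0.0006],[0,0,0],0.15],[[0,0,-0.0006],[0,0,0],0.45],[[0,0,-0.0006],[0,0,0],0.45],[[0,0,-0.0006],[0,0,0],0.45],[[0,0,-0.025],[0,0,0],0.5],[[0,0,-0.1],[0,0,0],0.6],[[0,0,-0.1625],[0,0,0],0.6],[[0,0,-0.2125],[0,0,0],0.6],[[0,0,-0.2125],[0,0,0],0.6]]'; python3 pots.py pics/w9.png
python3 - <<'E'
from h import *
togo(.644,-.016,.195)
im=cv2.imread("pics/w9.png"); cv2.imwrite("pics/w9c.png",cv2.resize(im[0:300,160:480],None,fx=2,fy=2))
E
```

```text
time: 19.45
eef_pos: [0.545, -0.2932, 0.2067]
tcp_rot: [-0.0, 1.0, -0.004, 0.005]
contact_force: [0.3, -0.1, 0.8]
opening: 0.598
finger_force: 0.0
wrist 0.91 dark px [215.7 119.8] [36 38] floor [ 0.4617 -0.3885  0.016 ] hull ctr z.015 [ 0.4622 -0.3868  0.015 ]
wrist 0.9 dark px [341.9  23.6] [25 12] floor [ 0.3763 -0.2751  0.016 ] hull ctr z.015 [ 0.3742 -0.2761  0.015 ]
wrist 0.81 dark px [324.5 197.8] [30 19] floor [ 0.5354 -0.2902  0.016 ] hull ctr z.015 [ 0.5418 -0.2912  0.015 ]
wrist 0.67 dark px [418.9 126.9] [51 53] floor [ 0.4684 -0.2052  0.016 ] hull ctr z.015 [ 0.4685 -0.2058  0.015 ]
19.55 [ 0.5426 -0.2915  0.2008]
t 19.55 at [ 0.5426 -0.2915  0.2008] shift [-0.1014  0.2755  0.0057] rot [-0.0009  0.0011  0.0001]
```

View pics/w9c.png

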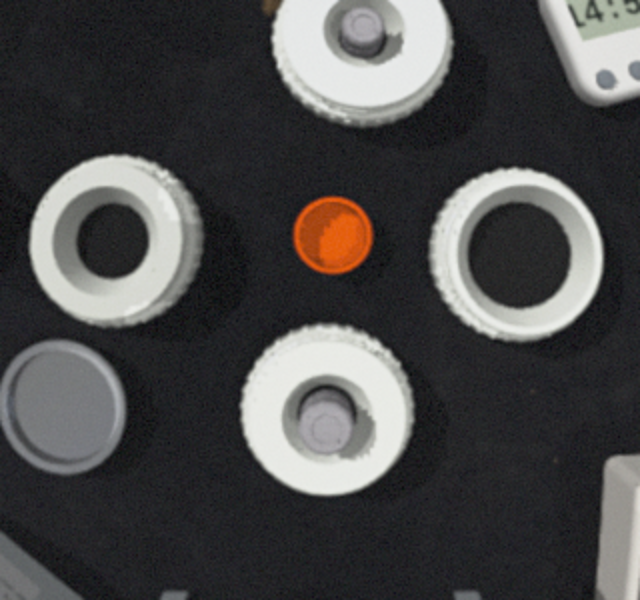

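Converted, 0.2755 m is 0.3444, -0.1014 m is -0.1268.

```bash
python3 -m inch '[[[-0.1268,0.3444,0],[0,0,0],0.6],[[-0.1268,0.3444,0],[0,0,0],0.6],[[-0.1268,0.3444,0],[0,0,0],0.6],[[-0.1268,0.3444,0],[0,0,0],0.6],[[-0.1268,0.3444,0],[0,0,0],0.6],[[-0.1268,0.3444,0.025],[0,0,0],0.6],[[-0.1268,0.3444,0.025],[0,0,0],0.6]]'; python3 st.py .140 .016
```

```text
time: 20.42
eef_pos: [0.6413, -0.016, 0.1751]
tcp_rot: [-0.0, 1.0, 0.0, -0.004]
contact_force: [0.5, 0.2, -0.5]
opening: 0.603
finger_force: 0.0
0.93 (np.int32(291), np.int32(350), np.int32(311)) [ 0.6441 -0.0159] [-0.9  0.9  0.1]
0.88 (np.int32(284), np.int32(359), np.int32(282)) [ 0.6266 -0.0154] [ 6.1 -6.1 -0.4]
0.69 (np.int32(15), np.int32(46), np.int32(142)) [ 0.5427 -0.1876] [-2.3  1.9  0. ]
t 20.52 at [ 0.6428 -0.0172  0.178 ] shift [-0.0014  0.0005  0.051 ] rot [ 0.0003 -0.0034 -0.0016]
t 20.57 at [ 0.6434 -0.0174  0.1791] shift [-0.0007  0.0007  0.0521] rot [ 0.0001 -0.0015 -0.002 ]
```

Converted, 0.052 m is 0.065, 0.045 m is 0.0563.

```bash
python3 -m inch '[[[-0.0003,0.0013,0.0563],[0,0,0],0.6],[[-0.0003,0.0013,0.065],[0,0,0],0.6],[[-0.0003,0.0013,0.065],[0,0,0],0.6],[[-0.0003,0.0013,0.065],[0,0,0],0.6],[[-0.0003,0.0013,0.065],[0,0,0],0.6],[[-0.0003,0.0013,0.065],[0,0,0],0.6]]'; python3 -c "
from h import *
togo(.644,-.016,.124)"
```

```text
time: 21.38
eef_pos: [0.6447, -0.015, 0.1289]
tcp_rot: [-0.0, 1.0, -0.0, 0.001]
contact_force: [-0.0, 0.3, -0.8]
opening: 0.602
finger_force: 0.0
t 21.38 at [ 0.6447 -0.015   0.1289] shift [ 0.0007 -0.001   0.0049] rot [-0.0003  0.0016  0.0001]
```

Converted, 0.0042 m is 0.0053, -0.0007 m is -0.0009.

```bash
python3 -m inch '[[[0.0005,-0.0009,0.0053],[0,0,0],0.6],[[0.0005,-0.0009,0.0053],[0,0,0],0.6],[[0.0005,-0.0009,0.0053],[0,0,0],0.6],[[0.0005,-0.0009,0.0053],[0,0,0],0.25],[[0.0005,-0.0009,0.0053],[0,0,0],0.25],[[0.0005,-0.0009,0.0053],[0,0,0],0.25],[[0.0005,-0.0009,0.0053],[0,0,0],0.25],[[0.0005,-0.0009,0.0053],[0,0,0],0.25]]' 45;  python3 -m inch '[[[0,0,-0.0125],[0,0,0],0.25],[[0,0,-0.075],[0,0,0],0.25],[[0,0,-0.1],[0,0,0],0.25],[[0,0,-0.1],[0,0,0],0.25]]'; python3 st.py .109 .023; python3 -c "
from h import *
togo(.4618,-.3885,.19)"
```

```text
time: 22.38
eef_pos: [0.644, -0.0158, 0.1239]
tcp_rot: [-0.0, 1.0, -0.0, 0.0]
contact_force: [-0.0, 0.2, 0.9]
opening: 0.356
finger_force: 44.9
time: 22.88
eef_pos: [0.6449, -0.0159, 0.2059]
tcp_rot: [-0.0, 1.0, -0.0, 0.002]
contact_force: [0.9, 0.9, -2.0]
opening: 0.352
finger_force: 44.9
0.85 (np.int32(281), np.int32(358), np.int32(362)) [ 0.7214 -0.0165] [ 8.2 -8.2 -0.8]
0.65 (np.int32(34), np.int32(65), np.int32(135)) [ 0.5357 -0.2241] [-5.7  4.7  0.1]
0.63 (np.int32(288), np.int32(354), np.int32(269)) [ 0.6421 -0.0154] [-1.   1.   0.1]
t 22.98 at [ 0.6429 -0.0155  0.202 ] shift [-0.0014 -0.0012  0.106 ] rot [ 0.0005 -0.0026  0.    ]
t 23.02 at [ 0.6425 -0.0155  0.2011] shift [-0.0019 -0.0013  0.1051] rot [ 0.0008 -0.004  -0.0001]
t 23.07 at [ 0.6425 -0.0155  0.2009] shift [ 0.1806 -0.3731  0.0114] rot [ 0.0008 -0.0044  0.    ]
```

Converted, -0.3729 m is -0.4661, 0.182 m is 0.2275.

```bash
python3 -m inch '[[[0.2275,-0.4661,0],[0,0,0],0.25],[[0.2275,-0.4661,0],[0,0,0],0.25],[[0.2275,-0.4661,0],[0,0,0],0.25],[[0.2275,-0.4661,0],[0,0,0],0.25],[[0.2275,-0.4661,0],[0,0,0],0.25],[[0.2275,-0.4661,0],[0,0,0],0.25],[[0.2275,-0.4661,0.075],[0,0,0],0.25],[[0.2275,-0.4661,0.075],[0,0,0],0.25],[[0.2275,-0.4661,0.075],[0,0,0],0.25],[[0.2275,-0.4661,0.075],[0,0,0],0.25]]'; python3 pots.py pics/w10.png;  python3 -c "
from h import *
togo(.4618,-.3885,.031)"
```

```text
time: 24.32
eef_pos: [0.4631, -0.3882, 0.145]
tcp_rot: [-0.001, 1.0, -0.001, 0.001]
contact_force: [-0.0, 0.5, -1.1]
opening: 0.353
finger_force: 45.1
wrist 0.93 dark px [463.8 104.8] [17 19] floor [ 0.3656 -0.2803  0.016 ] hull ctr z.015 [ 0.3716 -0.2778  0.015 ]
wrist 0.92 dark px [319.8 226.5] [45 44] floor [ 0.4618 -0.3883  0.016 ] hull ctr z.015 [ 0.4604 -0.3883  0.015 ]
wrist 0.9 dark px [432.5 316.5] [30 29] floor [ 0.542  -0.2907  0.016 ] hull ctr z.015 [ 0.537 -0.292  0.015]
wrist 0.62 dark px [533.  236.1] [44 54] floor [ 0.4687 -0.2046  0.016 ] hull ctr z.015 [ 0.4674 -0.2074  0.015 ]
24.425 [ 0.4633 -0.3883  0.1455]
t 24.43 at [ 0.4633 -0.3883  0.1455] shift [0.0017 0.     0.1145] rot [-0.0023  0.0022  0.0019]
```

Converted, 0.094 m is 0.1175, 0.09 m is 0.1125.

```bash
python3 -m inch '[[[0.0015,0,0.075],[0,0,0],0.25],[[0.0015,0,0.1125],[0,0,0],0.25],[[0.0015,0,0.1175],[0,0,0],0.25],[[0.0015,0,0.1175],[0,0,0],0.25],[[0.0015,0,0.1175],[0,0,0],0.25],[[0.0015,0,0.1175],[0,0,0],0.25],[[0.0015,0,0.1175],[0,0,0],0.25]]'; python3 -c "
from h import *
togo(.4618,-.3885,.031)"
```

```text
time: 25.3
eef_pos: [0.4609, -0.389, 0.0505]
tcp_rot: [0.0, 1.0, -0.001, 0.0]
contact_force: [0.2, -0.4, -1.9]
opening: 0.353
finger_force: 45.2
t 25.3 at [ 0.4609 -0.389   0.0505] shift [-0.0008  0.0005  0.0195] rot [-0.0011  0.001  -0.    ]
```

Converted, 0.0175 m is 0.0219, 0.015 m is 0.0188.

```bash
python3 -m inch '[[[-0.0008,0.0005,0.0125],[0,0,0],0.25],[[-0.0008,0.0005,0.0188],[0,0,0],0.25],[[-0.0008,0.0005,0.0219],[0,0,0],0.25],[[-0.0008,0.0005,0.0219],[0,0,0],0.25],[[-0.0008,0.0005,0.0219],[0,0,0],0.25],[[-0.0008,0.0005,0.0219],[0,0,0],0.25]]'; python3 -c "
from h import *
togo(.4618,-.3885,.031)"
```

```text
time: 26.05
eef_pos: [0.4614, -0.3884, 0.0324]
tcp_rot: [0.0, 1.0, -0.0, 0.0]
contact_force: [0.5, 0.6, -2.1]
opening: 0.352
finger_force: 45.2
t 26.05 at [ 0.4614 -0.3884  0.0324] shift [-0.0004 -0.0001  0.0014] rot [-0.0004  0.0004 -0.    ]
```

Converted, 0.002 m is 0.0025, 0.0015 m is 0.0019.

```bash
python3 -m inch '[[[-0.0004,0,0.0013],[0,0,0],0.25],[[-0.0004,0,0.0019],[0,0,0],0.25],[[-0.0004,0,0.0025],[0,0,0],0.25],[[-0.0004,0,0.0025],[0,0,0],0.25]]'
```

```text
time: 26.55
eef_pos: [0.4617, -0.3884, 0.0304]
tcp_rot: [-0.0, 1.0, -0.0, 0.0]
contact_force: [-0.0, 0.7, 0.2]
opening: 0.348
finger_force: 45.4
```

Converted, 0.0005 m is 0.0006.

```bash
python3 -m inch '[[[0,0,0.0006],[0,0,0],0.25],[[0,0,0.0006],[0,0,0],0.25]]'
```

```text
time: 26.8
eef_pos: [0.4619, -0.3887, 0.0304]
tcp_rot: [0.0, 1.0, -0.0, 0.0]
contact_force: [-0.1, 0.1, 4.0]
opening: 0.356
finger_force: 45.6
```

Seated. Release, lift, go back for w500.

Converted, -0.16 m is -0.2, -0.13 m is -0.1625.

```bash
python3 -m inch '[[[0,0,-0.0004],[0,0,0],0.25],[[0,0,-0.0004],[0,0,0],0.55],[[0,0,-0.0004],[0,0,0],0.55],[[0,0,-0.0004],[0,0,0],0.55],[[0,0,-0.025],[0,0,0],0.6],[[0,0,-0.1],[0,0,0],0.8],[[0,0,-0.1625],[0,0,0],0.8],[[0,0,-0.2],[0,0,0],0.8],[[0,0,-0.2],[0,0,0],0.8]]'; python3 pots.py pics/w11.png
python3 - <<'E'
from h import *
togo(.643,-.0155,.16)
im=cv2.imread("pics/w11.png"); cv2.imwrite("pics/w11c.png",cv2.resize(im[40:340,200:600],None,fx=1.8,fy=1.8))
E
```

```text
time: 27.92
eef_pos: [0.4631, -0.3899, 0.195]
tcp_rot: [-0.0, 1.0, -0.003, 0.003]
contact_force: [-0.2, 0.0, -0.3]
opening: 0.799
finger_force: 0.0
wrist 0.83 dark px [412.1 301.1] [33 36] floor [ 0.5532 -0.2995  0.016 ] hull ctr z.015 [ 0.5404 -0.2927  0.015 ]
wrist 0.69 dark px [510.3 220. ] [41 47] floor [ 0.4686 -0.2048  0.016 ] hull ctr z.015 [ 0.4674 -0.2062  0.015 ]
wrist 0.65 dark px [325.4 199.8] [41 24] floor [ 0.4523 -0.3862  0.016 ] hull ctr z.015 [ 0.4616 -0.3878  0.015 ]
wrist 0.6 dark px [446.3 110.5] [15 24] floor [ 0.3696 -0.28    0.016 ] hull ctr z.015 [ 0.3717 -0.2776  0.015 ]
28.025 [ 0.4614 -0.388   0.1898]
t 28.02 at [ 0.4614 -0.388   0.1898] shift [-0.1817  0.3725  0.0298] rot [-0.0002  0.0002  0.    ]
```

View pics/w11c.png

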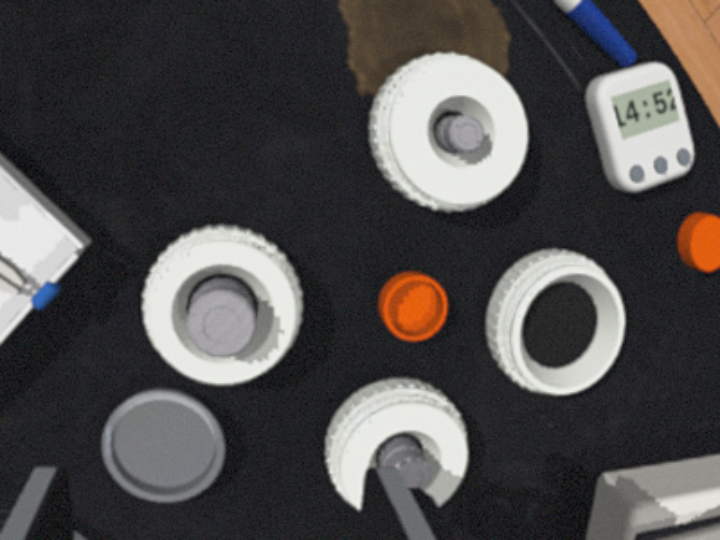

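Converted, 0.3725 m is 0.4656, -0.1817 m is -0.2271.

```bash
python3 -m inch '[[[-0.2271,0.4656,0],[0,0,0],0.8],[[-0.2271,0.4656,0],[0,0,0],0.8],[[-0.2271,0.4656,0],[0,0,0],0.8],[[-0.2271,0.4656,0],[0,0,0],0.8],[[-0.2271,0.4656,0],[0,0,0],0.8],[[-0.2271,0.4656,0],[0,0,0],0.8],[[-0.2271,0.4656,0.0375],[0,0,0],0.8],[[-0.2271,0.4656,0.0375],[0,0,0],0.8],[[-0.2271,0.4656,0.0375],[0,0,0],0.8]]'; python3 st.py .109 .023
```

```text
time: 29.15
eef_pos: [0.6423, -0.0158, 0.1579]
tcp_rot: [-0.0, 1.0, 0.0, -0.002]
contact_force: [0.5, -0.7, 0.1]
opening: 0.8
finger_force: 0.0
0.97 (np.int32(2), np.int32(36), np.int32(143)) [ 0.5356 -0.2126] [-5.8  4.5  0.1]
0.87 (np.int32(280), np.int32(361), np.int32(309)) [ 0.6445 -0.0157] [-0.5  0.5  0. ]
t 29.25 at [ 0.6431 -0.0169  0.1598] shift [-0.0009  0.0002  0.0638] rot [-0.0003  0.     -0.0014]
t 29.3 at [ 0.6432 -0.017   0.1602] shift [-0.0007  0.0004  0.0642] rot [-0.0004  0.0008 -0.0017]
```

Converted, 0.068 m is 0.085, 0.05 m is 0.0625.

```bash
python3 -m inch '[[[-0.0013,0.0013,0.0625],[0,0,0],0.8],[[-0.0013,0.0013,0.085],[0,0,0],0.8],[[-0.0013,0.0013,0.085],[0,0,0],0.8],[[-0.0013,0.0013,0.085],[0,0,0],0.8],[[-0.0013,0.0013,0.085],[0,0,0],0.8],[[-0.0013,0.0013,0.085],[0,0,0],0.8]]'; python3 -c "
from h import *
togo(.644,-.0157,.087)"
```

```text
time: 30.1
eef_pos: [0.645, -0.0148, 0.093]
tcp_rot: [-0.0, 1.0, -0.0, 0.001]
contact_force: [-1.0, 0.6, 0.5]
opening: 0.8
finger_force: 0.0
t 30.1 at [ 0.645  -0.0148  0.093 ] shift [ 0.001  -0.0009  0.006 ] rot [-0.0004  0.0021  0.0001]
```

Converted, 0.006 m is 0.0075, -0.0007 m is -0.0009.

```bash
python3 -m inch '[[[0.0006,-0.0009,0.0075],[0,0,0],0.8],[[0.0006,-0.0009,0.0075],[0,0,0],0.8],[[0.0006,-0.0009,0.0075],[0,0,0],0.8],[[0.0006,-0.0009,0.0075],[0,0,0],0.4],[[0.0006,-0.0009,0.0075],[0,0,0],0.4],[[0.0006,-0.0009,0.0075],[0,0,0],0.4],[[0.0006,-0.0009,0.0075],[0,0,0],0.4],[[0.0006,-0.0009,0.0075],[0,0,0],0.4]]' 65;  python3 -m inch '[[[0,0,-0.0125],[0,0,0],0.4],[[0,0,-0.0625],[0,0,0],0.4],[[0,0,-0.1125],[0,0,0],0.4],[[0,0,-0.125],[0,0,0],0.4],[[0,0,-0.125],[0,0,0],0.4]]'; python3 -c "
from h import *
togo(.4685,-.205,.18)"
```

```text
time: 31.1
eef_pos: [0.6439, -0.0154, 0.0859]
tcp_rot: [-0.0, 1.0, -0.0, 0.0]
contact_force: [0.3, -0.0, 2.4]
opening: 0.515
finger_force: 67.4
time: 31.72
eef_pos: [0.6432, -0.0154, 0.1849]
tcp_rot: [-0.0, 1.0, 0.0, -0.0]
contact_force: [-0.0, 0.2, -5.6]
opening: 0.514
finger_force: 67.4
t 31.73 at [ 0.6432 -0.0154  0.1849] shift [ 0.1747 -0.1896  0.005 ] rot [ 0.0001 -0.0009  0.    ]
```

Converted, -0.1896 m is -0.237, 0.1752 m is 0.219.

```bash
python3 -m inch '[[[0.0375,-0.04,0],[0,0,0],0.4],[[0.0875,-0.0938,0],[0,0,0],0.4],[[0.1375,-0.1475,0],[0,0,0],0.4],[[0.1875,-0.2,0],[0,0,0],0.4],[[0.219,-0.237,0],[0,0,0],0.4],[[0.219,-0.237,0.025],[0,0,0],0.4],[[0.219,-0.237,0.0563],[0,0,0],0.4],[[0.219,-0.237,0.0563],[0,0,0],0.4],[[0.219,-0.237,0.0563],[0,0,0],0.4]]'; python3 pots.py pics/w12_.png;  python3 -c "
from h import *
togo(.4686,-.205,.031)"
```

```text
time: 32.85
eef_pos: [0.4682, -0.2047, 0.14]
tcp_rot: [-0.0, 1.0, 0.0, -0.001]
contact_force: [0.0, -0.3, -4.8]
opening: 0.516
finger_force: 67.7
wrist 0.96 dark px [228.6 312.2] [17 13] floor [ 0.5389 -0.2805  0.016 ] hull ctr z.015 [ 0.5391 -0.2909  0.015 ]
wrist 0.88 dark px [318.9 228.7] [65 57] floor [ 0.4669 -0.2052  0.016 ] hull ctr z.015 [ 0.4672 -0.2048  0.015 ]
wrist 0.64 dark px [111.8 231.7] [12 22] floor [ 0.4683 -0.3785  0.016 ] hull ctr z.015 [ 0.461  -0.3859  0.015 ]
wrist 0.63 dark px [226.  102.1] [19 29] floor [ 0.3719 -0.2718  0.016 ] hull ctr z.015 [ 0.3713 -0.2745  0.015 ]
32.95 [ 0.4691 -0.2052  0.1414]
t 32.95 at [ 0.4691 -0.2052  0.1414] shift [0.0006 0.0003 0.1104] rot [-0.0008  0.0011  0.0003]
```

Converted, 0.089 m is 0.1113, 0.08 m is 0.1.

```bash
python3 -m inch '[[[0.0009,0,0.0625],[0,0,0],0.4],[[0.0009,0,0.1],[0,0,0],0.4],[[0.0009,0,0.1113],[0,0,0],0.4],[[0.0009,0,0.1113],[0,0,0],0.4],[[0.0009,0,0.1113],[0,0,0],0.4],[[0.0009,0,0.1113],[0,0,0],0.4],[[0.0009,0,0.1113],[0,0,0],0.4]]'
python3 - <<'E'
from h import *
togo(.4682,-.2052,.031)
c=ctrl.read_camera("wrist"); cv2.imwrite("pics/w13.png",cv2.resize(c["pixels"][180:400,200:440,::-1],None,fx=2.5,fy=2.5,interpolation=2))
E
```

```text
time: 33.83
eef_pos: [0.4683, -0.2053, 0.0525]
tcp_rot: [-0.0, 1.0, -0.0, 0.001]
contact_force: [0.2, 0.3, -4.9]
opening: 0.513
finger_force: 67.7
t 33.83 at [ 0.4683 -0.2053  0.0525] shift [0.0001 0.0002 0.0215] rot [-0.001   0.0014  0.    ]
```

View pics/w13.png

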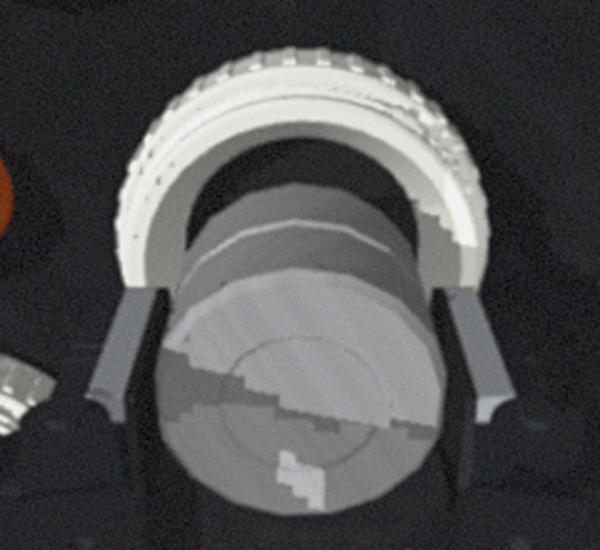

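Converted, 0.0195 m is 0.0244, 0.018 m is 0.0225.

```bash
python3 -m inch '[[[0,0,0.01],[0,0,0],0.4],[[0,0,0.0175],[0,0,0],0.4],[[0,0,0.0225],[0,0,0],0.4],[[0,0,0.0244],[0,0,0],0.4],[[0,0,0.0244],[0,0,0],0.4],[[0,0,0.0244],[0,0,0],0.4],[[0,0,0.0244],[0,0,0],0.4]]'; python3 -c "
from h import *
togo(.4682,-.2052,.031)"
```

```text
time: 34.75
eef_pos: [0.468, -0.2051, 0.0324]
tcp_rot: [0.0, 1.0, -0.0, 0.0]
contact_force: [0.0, 0.4, -5.3]
opening: 0.515
finger_force: 67.7
t 34.75 at [ 0.468  -0.2051  0.0324] shift [-0.0002 -0.0001  0.0014] rot [-0.0003  0.0004 -0.    ]
```

Converted, 0.0015 m is 0.0019, 0.001 m is 0.0013.

```bash
python3 -m inch '[[[0,0,0.0006],[0,0,0],0.4],[[0,0,0.0013],[0,0,0],0.4],[[0,0,0.0019],[0,0,0],0.4],[[0,0,0.0019],[0,0,0],0.4]]'
```

```text
time: 35.25
eef_pos: [0.4677, -0.205, 0.0305]
tcp_rot: [0.0, 1.0, 0.0, -0.0]
contact_force: [-0.1, 0.5, -5.3]
opening: 0.516
finger_force: 67.7
```

Converted, 0.001 m is 0.0013, 0.0005 m is 0.0006.

```bash
python3 -m inch '[[[0,0,0.0006],[0,0,0],0.4],[[0,0,0.0013],[0,0,0],0.4],[[0,0,0.0013],[0,0,0],0.4]]'
```

```text
time: 35.62
eef_pos: [0.4684, -0.2054, 0.0304]
tcp_rot: [0.0, 1.0, -0.0, 0.001]
contact_force: [-0.5, 1.1, 1.5]
opening: 0.514
finger_force: 68.3
```

Supported by the floor; release and lift.

Converted, -0.18 m is -0.225, -0.14 m is -0.175.

```bash
python3 -m inch '[[[0,0,0],[0,0,0],0.7],[[0,0,0],[0,0,0],0.7],[[0,0,0],[0,0,0],0.7],[[0,0,0],[0,0,0],0.75],[[0,0,-0.025],[0,0,0],0.75],[[0,0,-0.1],[0,0,0],0.75],[[0,0,-0.175],[0,0,0],0.75],[[0,0,-0.225],[0,0,0],0.75],[[0,0,-0.225],[0,0,0],0.75]]';  python3 -m inch '[[[0.0375,0,0],[0,0,0],0.75],[[0.0375,0,0],[0,0,0],0.75],[[0.0375,0,0],[0,0,0],0.75]]'; python3 pots.py pics/w14.png
python3 - <<'E'
from h import *
im=cv2.imread("pics/w14.png"); t=ctrl.read_camera("top")["pixels"][225:375,290:450,::-1]
cv2.imwrite("pics/fin.png",np.hstack([cv2.resize(im[60:380,60:440],(475,400)),cv2.resize(t,(320,400))]))
E
```

```text
time: 36.75
eef_pos: [0.4699, -0.2064, 0.2144]
tcp_rot: [-0.0, 1.0, -0.003, 0.004]
contact_force: [0.1, 0.8, 0.2]
opening: 0.747
finger_force: 0.0
time: 37.12
eef_pos: [0.4378, -0.2049, 0.2087]
tcp_rot: [0.0, 1.0, 0.0, -0.0]
contact_force: [-0.5, -0.1, -0.2]
opening: 0.75
finger_force: 0.0
wrist 0.93 dark px [238.2 317.5] [23 37] floor [ 0.5529 -0.2902  0.016 ] hull ctr z.015 [ 0.5405 -0.29    0.015 ]
wrist 0.8 dark px [145.2 235.5] [27 31] floor [ 0.4625 -0.3825  0.016 ] hull ctr z.015 [ 0.4605 -0.3869  0.015 ]
wrist 0.64 dark px [245.4 137.8] [20 23] floor [ 0.3705 -0.2718  0.016 ] hull ctr z.015 [ 0.3716 -0.2744  0.015 ]
wrist 0.56 dark px [324.5 227.1] [52 28] floor [ 0.4548 -0.2001  0.016 ] hull ctr z.015 [ 0.4666 -0.2051  0.015 ]
37.225 [ 0.4382 -0.205   0.2091]
```

View pics/fin.png

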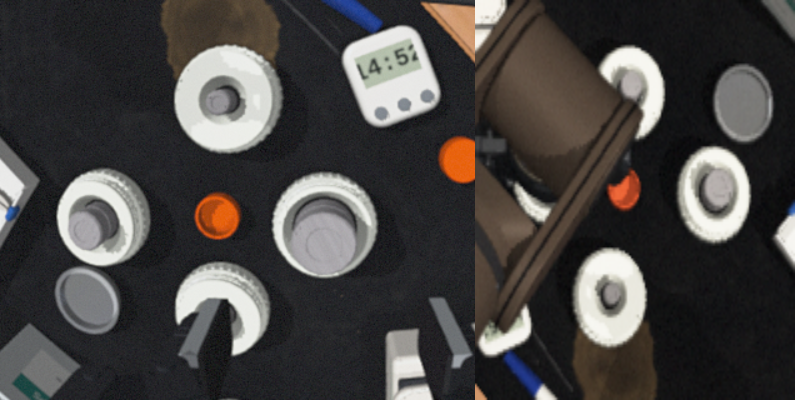

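All four weights stand upright in their wells: in the picture w50 is at (220,100), w200 at (95,225) and w500 at (325,240). The top view shows w100 seated too. The pots have not moved and the gripper is clear.

```bash
python3 -c "
from plant import ctrl
print(ctrl.sign_off())"
```

```text
the job is handed in; nothing more can be done
None
```

All four weights are in their matching pots, placed smallest first and set down on the well floors; the job was handed in at about 37 s of the 102 s allowed, with the pots still in place.

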